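# Clear a fallen bottle off the carousel and lock its steady leg at the mark

## Task

A bottle has fallen over on the freely turning bottle carousel: lift it off and lay it gently in the open tray, leaving the two standing bottles upright on the turntable. Then, with the cam lever still open, push the carousel's spring-loaded steady leg in by its cross handle until the dark ring on the rod is at the mouth of the sleeve, and, still holding the leg at that mark, slide your grip along the handle so that it pushes the lever fully shut over the rod. Finish there, still holding the leg at its mark with the lever shut; do not let go.

Things in the scene. Friction and masses are not known exactly. Their poses are not given: they have to be found in the camera images.
- carousel: Fixed stand; origin on the table under the turntable's axis, z up. Its grey disc (200 mm across, top 55 mm high) turns freely about z. On its -y side, at x = 0, stands the sleeve, an aluminium block 44 mm wide in x, y = -150 to -210 mm, 53 mm high, through which the steady leg slides along y. The cam lever turns on a vertical pin on top of the sleeve at x = 0, y = -195 mm.
- steady_leg (a joint): Travel of the leg (16 mm steel rod, axis 33 mm high) along the carousel's +y, m. 0 = right back (start), limit 0.075. Length mark = 0.050: the dark 4 mm ring on the rod is then at the sleeve's rear (-y) mouth and the rubber foot is under the disc. A spring pushes it back (1.5 N at 0, 4 N at the mark): it stays in only while held, even with the lever shut.
- leg_handle: The steady leg with its aluminium cross handle at the rear end; axes as the carousel's; origin at table height below the rod's end, at carousel x = 0, y = -310 mm + travel. Its level bar, 14 mm thick (y), 16 mm high, middle 72 mm above the table, runs from x = 15 to -130 mm (towards the robot) and has an 18 x 20 mm end stop. A post at x = 0 joins it to the rod; elsewhere the space below is free.
- leg_grip (a point): Middle of the handle's bar, 105 mm from the rod, 72 mm above the table: take the bar here from above, fingers on its two y faces, clear of the open lever. With the fingers a few mm wider than the bar they slide easily along it while the spring keeps the bar against the rear (-y) finger.
- cam_lever (a joint): Lever angle, rad. 0 = shut: it lies above the rod, pointing along the carousel's -y. Positive = open, tip swung to the carousel's -x (starts 0.5 to 0.68, limit 0.75). It stays where left; 1 N at the tip turns it. 97 mm long from its pin, 11 mm wide, 10 mm high, middle 94 mm above the table, 9 mm clear over the bar.
- lever_tip (a point): Centre of the lever's free end, 90.5 mm from its pin. With the leg at the mark the open lever crosses above the bar; fingers straddling the bar and moving along it towards the carousel's +x push it shut with their sides (shut when their leading edge is 6 mm short of x = 0). With the leg right back the open lever does not reach the fingers.
- tipped_bottle: The fallen reagent bottle, lying on its side on the turntable, 71 mm long: round body 34 mm across for the first 50 mm, then a cap 23 mm across. Origin: centre of its base (underside); its z axis runs along the bottle from base to cap, so it is level now, 17 mm above the disc. About 70 g. Best gripped across the body, 28 mm from the base.
- standing_a: Reagent bottle standing on the turntable, 34 mm across, 59 mm tall; origin: centre of its underside, z up.
- standing_b: Reagent bottle standing on the turntable, 34 mm across, 63 mm tall; origin: centre of its underside, z up.
- tray: Open plastic tray on the table, fixed, outside 170 mm (its x) by 150 mm (its y), 30 mm high, wall and floor about 4 mm. Origin: centre of its underside.
Not all that is in view belongs to the job. Leave any purple look-alike of the standing_a alone.

How it is judged (in metres and radians):
On the way, in this order (a step that is already met when the one before it is completed fails the run):
1. the fallen bottle lies in the tray, released (x of tipped_bottle in the frame of tray between -0.085 and 0.085 m and y of tipped_bottle in the frame of tray between -0.075 and 0.075 m and height (world z) of tipped_bottle below 0.045 m and contact force between tipped_bottle and tray above 0.1 N and contact force between the fingers and tipped_bottle below 0.05 N and linear speed of tipped_bottle below 0.05 m/s), for 0.2 s.
2. the leg is held at its mark, the lever still open (value of joint steady_leg between 0.044 and 0.056 m and contact force between the fingers and leg_handle above 1 N and value of joint cam_lever above 0.3 rad), for 0.1 s.
3. the lever is shut, with the leg held at its mark (value of joint steady_leg between 0.044 and 0.056 m and contact force between the fingers and leg_handle above 1 N and value of joint cam_lever below 0.12 rad), for 0.2 s.
At the end, for the whole second after the job is handed in: The leg is held by the fingers (more than 1 N) with its travel within 6 mm of the mark (0.050 m), the cam lever is within 0.12 rad of shut, the fallen bottle lies at rest in the tray, released, and both other bottles stand upright on the turntable (all of step 1 and all of step 3 and angle between each of standing_a, standing_b's own z axis and vertical below 0.2 rad and horizontal distance between each of standing_a, standing_b and carousel below 0.1 m and height (world z) of each of standing_a, standing_b above 0.045 m); the arm keeps its last pose, push and grip.
It fails at once if a standing bottle is knocked over or off the turntable (angle between any of standing_a, standing_b's own z axis and vertical above 0.6 rad or height (world z) of any of standing_a, standing_b below 0.04 m).
It fails at once if the lever is pushed shut while the leg is off its mark (value of joint cam_lever below 0.3 rad and not (value of joint steady_leg between 0.04 and 0.06 m)).
It fails at once if the bottle is dropped or thrown into the tray (horizontal distance between tipped_bottle and tray below 0.1 m and height (world z) of tipped_bottle below 0.06 m and linear speed of tipped_bottle above 0.9 m/s).
It also fails if it takes over 56 s, if anything falls off the work surface, if the arm or the gripper's body presses on something with over 40 N, if the wrist force passes 120 N, or if a joint passes its speed limit or range.

## Robot

A 7-joint arm with a two-finger parallel gripper is mounted at the origin on a cart in front of the work surface, level with it; the furniture and walls round the work are solid. World frame = base frame: x ahead of the robot, y to its left, z up, the work surface at z = 0. Lengths are in m, angles in degrees, forces in N, time in s.
With the tool pointing down it reaches from about 0.425 to 0.925 m from the base axis. Payload 6.8 kg.
Tool frame: the origin (TCP) lies on the centre line of the jaws, within the pads' length; the fingertips stand 17 mm ahead of it and the grasp point (between the pads) lies 2 mm behind it; z points along the fingers, y is the line along which they close (so a half turn about z gives the same grasp; the last joint's range is limited). The gripper opens to 88 mm and grips with 3 to 60 N. Pads are 20 mm wide; open, the fingers measure 115 mm over their backs; the gripper's body (75 mm by 178 mm) begins 61 mm behind the grasp point.
Start: joints at [67.374, 27.33, 1.283, 89.118, -0.659, 63.558, -4.761], TCP at [0.191, -0.647, 0.24] pointing down, gripper open.
Joint ranges: [-169.35, 169.35], [-19.33, 120.38], [-80.79, 83.38], [13.8, 139.57], [-78.32, 258.32], [9.67, 109.79], [-169.56, 169.56]. Speed limits (degrees/s): [136.94, 136.94, 180, 180, 180, 180, 180].

## Interface

Orientations are given as [roll, pitch, yaw] about the fixed x, y, z axes, in that order (R = Rz(yaw) Ry(pitch) Rx(roll)).
In Python, from workcell import ctrl gives the robot as it stands.
- The arm moves only by the tool servo_tool, never from a script. Its argument "targets" is a list that holds one entry, the list of rows, each a list of 5 numbers: the shift along the tool's x, y, z in units of 25 mm (1.0 is 25 mm), then the turn about the tool's z in units of 6 degrees (1.0 is 6 degrees), then the closure, from -1 (fully open) to 1 (shut). In form: [[[dx, dy, dz, spin, claw], ...]]. A call has 1 to 12 rows; each row shifts and turns the commanded pose from where the row before left it, along the tool's axes as they then stand; what a row does not reach is not made up. A row lasts 1/12 s, in which the tool goes at most 41.7 mm and 7.16 degrees, less where a joint would pass 70% of its speed; a pose out of reach is approached as far as the arm can. A call is refused whole if a number of a shift passes 1 or a number of a turn 1, either way. A call with a gripper value outside its range is refused whole. The fingers move at their own pace and stop on an object; the grip force is fixed at half the most. Time passes only in rows, so rows that do not move let the fingers close. It gives the time, the measured TCP pose, the force, the opening and the grip force at its end, in the units of the state.
- ctrl.state(): the state, without advancing time (a new reading comes with each control period).
- ctrl.read_camera(name): name is "scene" or "top"; returns (picture, depth): 400x640x3 uint8, blue, green, red; 400x640 float32, m along the optical axis (not along the pixel's ray), 0 where there is no reading.
- ctrl.calibration(name): a dict with "fx", "fy", "cx", "cy" (pixels), "k1" (the pictures are not rectified: a ray, as slopes to the right and down, at radius r is drawn at 1 + k1 r^2 times it, then the intrinsics apply), "R" (3x3) and "t" (3): a world point X has camera coordinates R X + t. Camera axes: x right, y down, z forward; pixel columns grow to the right and rows downward; lengths in m; the calibration is good to about 2 mm. A picture is of the moment at which its call begins. calibration takes no time and is no camera call.
- ctrl.finish_job(): hands the job in; it is judged then, once.
The state is a dict: "time_s": time; "joint_positions": joint angles; "joint_vel": joint speeds; "joint_efforts": joint torques, N m; "tool_pos": TCP position; "tool_rot": TCP orientation; "wrist_force": force on the tool from outside, world axes, zero at the start; "ft_torque": the same for the moment, N m; "grip_width": opening from 0.0 (shut) to 1.0 (fully open); "finger_force": force on a finger pad.
Only numpy, scipy, OpenCV 4.12 (cv2) and the standard library are available. Lean on these libraries where they do the work, as an engineer would, in place of code of your own. Each camera call takes 0.05 s, during which the arm holds its last target. There are 200 camera calls.

## Working session

There is one attempt and no reset: what is moved stays moved. The work goes in short steps, Python scripts to look and compute and a tool call to move; the robot and the scene stay as the last step left them, time stands still between calls to the robot, and variables do not carry over. Pictures are saved under pics/ and viewed, at most 10 in all, crops included, and the job is handed in when it is done.

Besides the shell and the picture viewer there is one more tool, called after "Emit:" by a JSON object that holds its "name" and its "arguments", one argument or row to a line. servo_tool: Moves the arm, as the interface text tells. Its arguments: {"type":"object","properties":{"targets":{"type":"array"}},"required":["targets"]}

```bash
mkdir -p pics; ls; python3 - <<'E'
from workcell import ctrl
import cv2,numpy as np
print(ctrl.state())
for n in("scene","top"):
    p,d=ctrl.read_camera(n); cv2.imwrite(f"pics/{n}0.png",p); np.save(f"{n}0.npy",d); print(n,ctrl.calibration(n), (d>0).mean())
E
```

```text
pics
{'time_s': 0.0, 'joint_positions': array([67.37267846, 27.37548042,  1.28025373, 89.1771464 , -0.65835451,
       63.55670382, -4.76111559]), 'joint_vel': array([-0.02528823,  0.10950011, -0.07112601,  0.00745874,  0.03680436,
        0.02180087, -0.05511733]), 'joint_efforts': array([-1.40161465e-03, -5.82857895e+01,  1.53386906e+00, -2.72610587e+01,
       -5.44029172e-02,  1.71402917e-02,  1.55220882e-04]), 'tool_pos': array([ 0.19078504, -0.64689304,  0.23869406]), 'tool_rot': array([-1.79898347e+02,  8.16370339e-03,  1.64350603e+01]), 'wrist_force': array([-0.20301676, -0.22843992, -0.29191947]), 'ft_torque': array([ 0.00445256,  0.02243401, -0.01927611]), 'finger_force': 0.0, 'grip_width': 0.9981373946677472}
scene {'fx': 502.00930926184617, 'fy': 502.00930926184617, 'cx': 316.72014280287635, 'cy': 200.94067362387423, 'k1': -0.12641597692257192, 'R': array([[-0.6401646 , -0.76817323,  0.00995876],
       [-0.57154511,  0.46756048, -0.6743318 ],
       [ 0.51334732, -0.43737523, -0.73836132]]), 't': array([0.33843136, 0.35831682, 0.95407604])} 0.995875
top {'fx': 472.4558031074954, 'fy': 472.4558031074954, 'cx': 318.6288833563297, 'cy': 194.6106921433548, 'k1': -0.13203302128404676, 'R': array([[-0.02632971, -0.99954594,  0.01465116],
       [-0.99607339,  0.02499335, -0.08493014],
       [ 0.0845254 , -0.01682982, -0.99627918]]), 't': array([0.00287381, 0.50757788, 1.47977486])} 0.9960546875
```

View pics/top0.png

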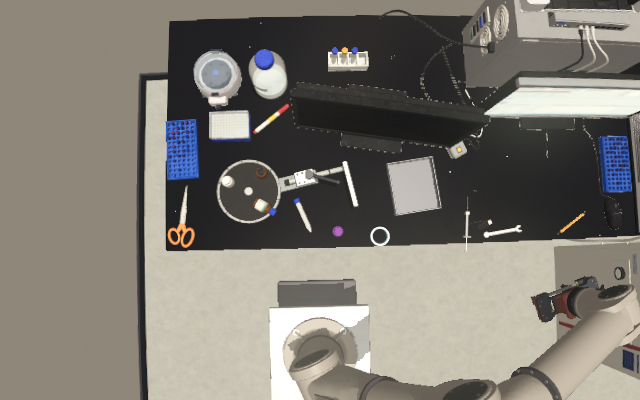

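View pics/scene0.png

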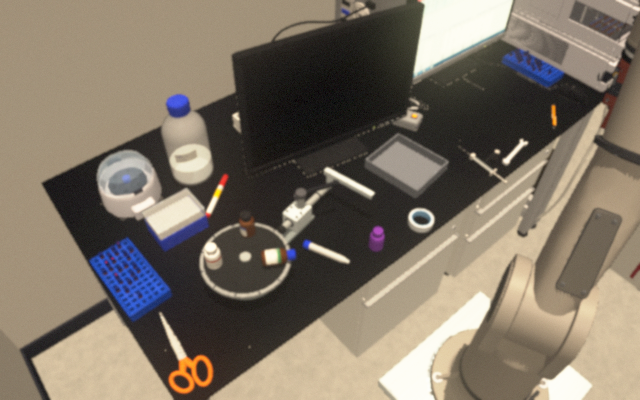

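```bash
cat > h.py <<'E'
from workcell import ctrl
import cv2,numpy as np
def cal(n):
    c=ctrl.calibration(n); K=np.array([[c['fx'],0,c['cx']],[0,c['fy'],c['cy']],[0,0,1]]); return K,np.array([c['k1'],0,0,0.]),c['R'],c['t']
def rays(n,uv):
    K,D,R,t=cal(n); p=cv2.undistortPoints(np.float64(uv).reshape(-1,1,2),K,D).reshape(-1,2)
    return -R.T@t, np.c_[p,np.ones(len(p))]@R   # origin, dirs (unit depth)
def plane(n,uv,z):
    o,d=rays(n,uv); return o+d*((z-o[2])/d[:,2])[:,None]
def cloud(n,D):
    v,u=np.mgrid[0:400,0:640]; o,d=rays(n,np.c_[u.ravel(),v.ravel()]); return (o+d*D.ravel()[:,None]).reshape(400,640,3)
def proj(n,X):
    K,D,R,t=cal(n); return cv2.projectPoints(np.float64(X).reshape(-1,1,3),cv2.Rodrigues(R)[0],t,K,D)[0].reshape(-1,2)
E
python3 - <<'E'
from h import *
for n in("top","scene"):
    W=cloud(n,np.load(n+"0.npy"))
    L={"top":dict(hub=(248,191),sa=(228,182),sb=(261,172),tip=(261,205),cap=(272,211),sleeve=(300,179),lev=(335,182),h1=(347,165),h2=(354,203),tray=(414,186),purple=(338,231),table=(380,210),mon=(300,90),mon2=(480,115),penbox=(229,125))
      ,"scene":dict(hub=(245,257),sa=(211,248),sb=(246,217),tip=(272,257),cap=(291,254),sleeve=(297,215),h1=(327,172),h2=(370,192),tray=(407,163))}[n]
    for k,(u,v) in L.items(): print(n,k,W[v,u].round(3))
    im=cv2.imread(f"pics/{n}0.png"); 
    c=im[140:250,205:365] if n=="top" else im[155:305,190:390]
    s=5 if n=="top" else 4
    cv2.imwrite(f"pics/{n}0c.png",cv2.resize(c,None,fx=s,fy=s,interpolation=cv2.INTER_CUBIC))
E
```

```text
top hub [0.521 0.209 0.058]
top sa [0.544 0.261 0.116]
top sb [0.571 0.162 0.117]
top tip [0.475 0.167 0.086]
top cap [0.456 0.134 0.077]
top sleeve [0.555 0.047 0.053]
top lev [ 0.538 -0.059  0.097]
top h1 [ 0.591 -0.099  0.083]
top h2 [ 0.474 -0.117  0.077]
top tray [ 0.53  -0.322 -0.003]
top purple [ 0.39  -0.066  0.058]
top table [ 0.455 -0.207 -0.001]
top mon [0.734 0.035 0.395]
top mon2 [ 0.664 -0.41   0.395]
top penbox [0.73  0.266 0.067]
scene hub [0.518 0.212 0.059]
scene sa [0.545 0.272 0.114]
scene sb [0.564 0.171 0.12 ]
scene tip [0.466 0.176 0.084]
scene cap [0.447 0.14  0.083]
scene sleeve [0.547 0.046 0.051]
scene h1 [ 0.591 -0.084  0.078]
scene h2 [ 0.471 -0.115  0.083]
scene tray [ 0.535 -0.326  0.006]
```

View pics/top0c.png

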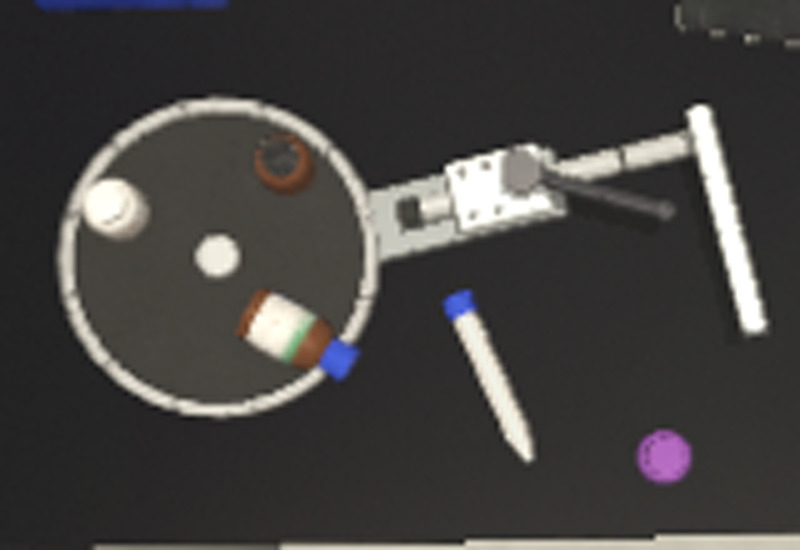

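View pics/scene0c.png

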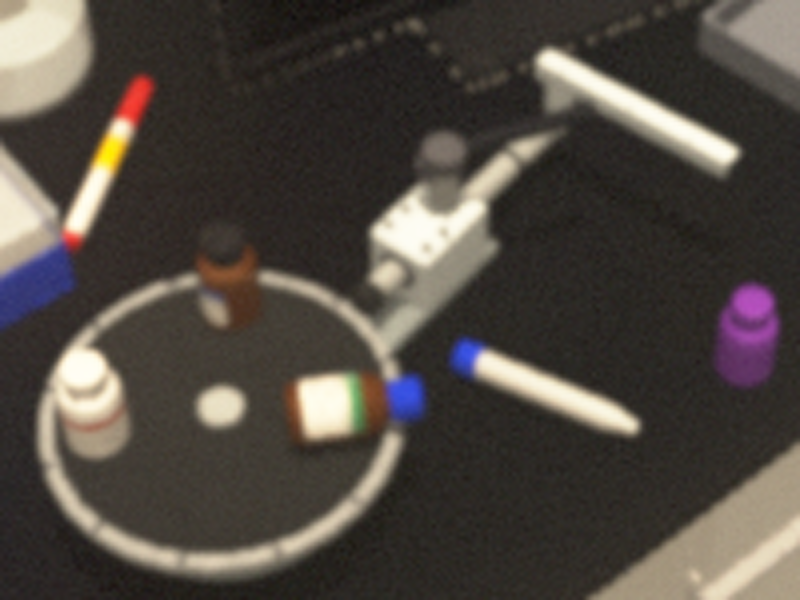

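```bash
python3 - <<'E'
from h import *
im=cv2.imread("pics/top0.png"); hsv=cv2.cvtColor(im,cv2.COLOR_BGR2HSV)
def win(m,x0,y0,x1,y1):
    o=np.zeros_like(m); o[y0:y1,x0:x1]=m[y0:y1,x0:x1]; return o
def big(m):
    c,_=cv2.findContours(m,cv2.RETR_EXTERNAL,cv2.CHAIN_APPROX_NONE); return max(c,key=cv2.contourArea)
def rect(n,c,z):
    w=plane(n,c.reshape(-1,2),z)[:,:2]; r=cv2.minAreaRect((w*1000).astype(np.float32)); return r
# bar
m=win(cv2.inRange(hsv[...,2],130,255),341,155,365,212)
c=big(m); print("bar",rect("top",c,.08))
# disc
m=win(cv2.inRange(hsv[...,2],100,255),210,155,286,228)
c=big(m); e=rect("top",c,.055);print("disc",e, cv2.minEnclosingCircle((plane("top",c.reshape(-1,2),.055)[:,:2]*1000).astype(np.float32)))
# tray
m=win(cv2.inRange(hsv[...,2],90,255),380,150,448,222); c=big(m); print("tray",rect("top",c,.03))
# sleeve
m=win(cv2.inRange(hsv[...,2],140,255),290,165,320,190); c=big(m); print("sleeve",rect("top",c,.053))
# tipped bottle: saturated pixels
m=win(cv2.inRange(hsv,(0,70,40),(179,255,255))|cv2.inRange(hsv[...,2],140,255),250,194,277,217)
m=cv2.morphologyEx(m,cv2.MORPH_OPEN,np.ones((3,3)))
c=big(m); r=rect("top",c,.072); print("bottle",r, cv2.boxPoints(r).round(0).tolist())
b=win(cv2.inRange(hsv,(100,120,60),(130,255,255)),262,200,282,220); c=big(b); print("bluecap",plane("top",c.reshape(-1,2).mean(0)[None],.072))
# white sb caps
print("lever pts",plane("top",[[340,182],[309,174],[338.8,181.8]],.099), "ring",plane("top",[[329,171.4]],.041))
print("sa cap", plane("top",[[226.5,179.5]],.055+.063),"sb",plane("top",[[261.5,171]],.055+.06),"purple",plane("top",[[338,231]],.06))
E
```

```text
bar ((533.9403076171875, -101.78082275390625), (144.0543670654297, 23.458955764770508), 13.000555038452148)
disc ((521.218994140625, 207.32252502441406), (205.21893310546875, 199.44155883789062), 65.66435241699219) ((526.6370239257812, 198.96124267578125), 111.14427185058594)
tray ((529.3452758789062, -314.0509948730469), (170.66806030273438, 156.23431396484375), 7.483725547790527)
sleeve ((558.92431640625, 35.23689651489258), (47.03477478027344, 100.94955444335938), 13.274229049682617)
bottle ((469.6418762207031, 158.14736938476562), (75.74523162841797, 34.24125289916992), 62.15144348144531) [[437.0, 133.0], [467.0, 117.0], [502.0, 184.0], [472.0, 200.0]]
bluecap [[0.45513169 0.13378571 0.072     ]]
lever pts [[ 0.5375445  -0.07447322  0.099     ]
 [ 0.56418766  0.01860065  0.099     ]
 [ 0.53824111 -0.07086032  0.099     ]] ring [[ 0.57841356 -0.04446393  0.041     ]]
sa cap [[0.55150845 0.26548695 0.118     ]] sb [[0.57475803 0.1605134  0.115     ]] purple [[ 0.39024912 -0.06623182  0.06      ]]
```

Emit:
{"name": "servo_tool", "arguments": {
  "targets": [
    [[1,-1,0,0,-1],[1,-1,0,0,-1],[1,-1,0,0,-1],[1,-1,0,0,-1],[1,-1,0,0,-1],[1,-1,0,0,-1],[1,-1,0,0,-1],[1,-1,0,0,-1],[1,-1,0,0,-1],[1,-1,0,0,-1],[1,-1,0,0,-1],[1,-1,0,0,-1]]
  ]
}}

```text
time_s: 1.1
tool_pos: [0.3941, -0.2731, 0.2395]
tool_rot: [-180.0, 0.0, 16.4]
wrist_force: [0.2, -0.2, 0.0]
grip_width: 1.0
finger_force: 0.0
```

```bash
cat >> h.py <<'E'
def go(x,y,z=None,yaw=None):
    s=ctrl.state(); p=s['tool_pos']; a=np.deg2rad(s['tool_rot'][2]); d=np.array([x,y])-p[:2]; c,q=np.cos(a),np.sin(a)
    print("pose",s['time_s'],p.round(4),s['tool_rot'].round(2),"q",s['joint_positions'].round(0))
    print("tool units:",((np.array([c*d[0]+q*d[1],q*d[0]-c*d[1]]))/.025).round(2),"dz",None if z is None else round((p[2]-z)/.025,2),"spin", None if yaw is None else round(((s['tool_rot'][2]-yaw+180)%360-180)/6,2))
E
python3 - <<'E'
from h import *
W=cloud("top",np.load("top0.npy"))
print("knob",np.nanmax(W[168:182,302:318,2]),"disc rim",np.percentile(W[160:222,216:224,2],[50,95]), "bottles",W[175:188,220:235,2].max(),W[166:178,255:268,2].max())
go(.473,.165,.2,62)
E
```

```text
knob 0.10903806753551426 disc rim [0.00282005 0.05955383] bottles 1.5173354475038376 0.1256825820376446
pose 1.1 [ 0.3941 -0.2731  0.2395] [-1.7999e+02  2.0000e-02  1.6420e+01] q [ 37.   9. -11. 114.   2.  56. -49.]
tool units: [  7.98 -15.92] dz 1.58 spin -7.6
```

Emit:
{"name": "servo_tool", "arguments": {
  "targets": [
    [[0.5,-1,0,0,-1],[0.5,-1,0,0,-1],[0.5,-1,0,0,-1],[0.5,-1,0,0,-1],[0.5,-1,0,0,-1],[0.5,-1,0,0,-1],[0.5,-1,0,0,-1],[0.5,-1,0,0,-1],[0.5,-1,0,0,-1],[0.5,-1,0,0,-1],[0.5,-1,0,0,-1],[0.5,-1,0,0,-1]]
  ]
}}

```text
time_s: 2.1
tool_pos: [0.4526, 0.0565, 0.2395]
tool_rot: [180.0, 0.0, 16.4]
wrist_force: [0.3, 0.1, 0.3]
grip_width: 1.004
finger_force: 0.0
```

Emit:
{"name": "servo_tool", "arguments": {
  "targets": [
    [[0.5,-1,0,0,-1],[0.5,-1,0,0,-1],[0.5,-1,0,0,-1],[0.5,-0.9,0,0,-1],[0,0,0,-1,-1],[0,0,0,-1,-1],[0,0,0,-1,-1],[0,0,0,-1,-1],[0,0,0,-1,-1],[0,0,0,-1,-1],[0,0,0,-1,-1],[0,0,0,-0.6,-1]]
  ]
}}

```text
time_s: 3.1
tool_pos: [0.4729, 0.1628, 0.2393]
tool_rot: [-180.0, 0.0, 62.3]
wrist_force: [-0.5, -0.8, -0.8]
grip_width: 0.998
finger_force: 0.0
```

```bash
python3 - <<'E'
from h import *
go(.473,.165,.076,62)
p,d=ctrl.read_camera("scene"); cv2.imwrite("pics/s1.png",p)
hsv=cv2.cvtColor(p,cv2.COLOR_BGR2HSV)
cv2.imwrite("pics/s1c.png",cv2.resize(p[100:310,150:410],None,fx=2.8,fy=2.8,interpolation=cv2.INTER_CUBIC))
E
```

```text
pose 3.1 [0.4729 0.1628 0.2393] [-1.7997e+02  3.0000e-02  6.2330e+01] q [  7.  15. -39. 111.  11.  58. -64.]
tool units: [ 0.08 -0.04] dz 6.53 spin 0.06
```

View pics/s1c.png

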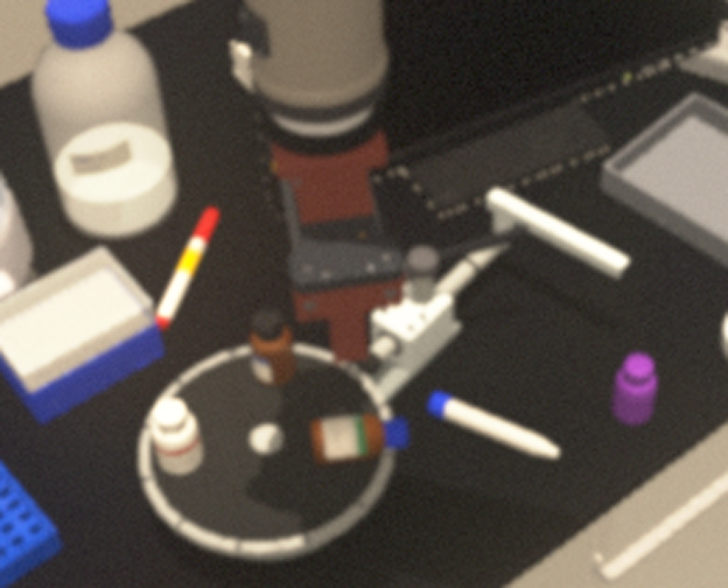

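Emit:
{"name": "servo_tool", "arguments": {
  "targets": [
    [[0,0,0.8,0,-1],[0,0,0.8,0,-1],[0,0,0.8,0,-1],[0,0,0.8,0,-1],[0,0,0.8,0,-1],[0,0,0.8,0,-1],[0,0,0.6,0,-1],[0,0,0.6,0,-1],[0,0,0.5,0,-1],[0,0,0,0,0],[0,0,0,0,0],[0,0,0,0,0]]
  ]
}}

```text
time_s: 4.15
tool_pos: [0.4736, 0.1633, 0.0778]
tool_rot: [180.0, -0.0, 62.0]
wrist_force: [0.2, -0.3, 1.1]
grip_width: 0.81
finger_force: 0.0
```

Emit:
{"name": "servo_tool", "arguments": {
  "targets": [
    [[0,0,0,0,1],[0,0,0,0,1],[0,0,0,0,1],[0,0,0,0,1],[0,0,0,0,1],[0,0,0,0,1],[0,0,0,0,1],[0,0,0,0,1]]
  ]
}}

```text
time_s: 4.82
tool_pos: [0.4733, 0.163, 0.0773]
tool_rot: [180.0, 0.0, 62.0]
wrist_force: [-0.4, -0.5, 3.2]
grip_width: 0.379
finger_force: 30.0
```

Emit:
{"name": "servo_tool", "arguments": {
  "targets": [
    [[0,0,-0.4,0,1],[0,0,-0.7,0,1],[0,0,-0.8,0,1],[0,0,-0.8,0,1],[0,0,-0.8,0,1],[0,0,-0.8,0,1],[0,0,-0.8,0,1],[0,0,-0.6,0,1],[0,0,-0.3,0,1],[0,0,0,1,1],[0,0,0,1,1],[0,0,0,1,1]]
  ]
}}

```text
time_s: 5.82
tool_pos: [0.4729, 0.1628, 0.2272]
tool_rot: [-180.0, 0.0, 43.7]
wrist_force: [0.1, -0.2, -1.3]
grip_width: 0.377
finger_force: 30.0
```

Emit:
{"name": "servo_tool", "arguments": {
  "targets": [
    [[0,0,0,1,1],[0,0,0,1,1],[0,0,0,1,1],[0,0,0,1,1],[0,0,0,1,1],[0,0,0,1,1]]
  ]
}}

```text
time_s: 6.32
tool_pos: [0.4728, 0.1629, 0.2269]
tool_rot: [180.0, 0.1, 7.8]
wrist_force: [0.2, -0.2, -1.6]
grip_width: 0.378
finger_force: 30.0
```

```bash
python3 - <<'E'
from h import *
go(.529,-.314,.027,7.5); print(ctrl.state()['finger_force'])
W=cloud("top",np.load("top0.npy")); print(W[175:200,395:430].reshape(-1,3)[:,2].mean())
E
```

```text
pose 6.3167 [0.4728 0.1629 0.2269] [1.80e+02 5.00e-02 7.75e+00] q [  -0.   14.  -30.  112.    8.   56. -116.]
tool units: [-0.34 19.21] dz 8.0 spin 0.04
29.993775287875906
0.0128118382315896
```

Emit:
{"name": "servo_tool", "arguments": {
  "targets": [
    [[0,0.5,0,0,1],[0,0.9,0,0,1],[0,1,0,0,1],[0,1,0,0,1],[0,1,0,0,1],[0,1,0,0,1],[0,1,0,0,1],[0,1,0,0,1],[0,1,0,0,1],[0,1,0,0,1],[0,1,0,0,1],[0,1,0,0,1]]
  ]
}}

```text
time_s: 7.32
tool_pos: [0.5126, -0.1203, 0.2269]
tool_rot: [-180.0, 0.0, 8.0]
wrist_force: [0.2, 0.0, -0.6]
grip_width: 0.376
finger_force: 30.0
```

Emit:
{"name": "servo_tool", "arguments": {
  "targets": [
    [[0,1,0,0,1],[0,1,0,0,1],[0,1,0,0,1],[0,1,0,0,1],[0,1,0,0,1],[0,1,0,0,1],[-0.3,1,0,0,1],[0,0.6,0,0,1],[0,0.2,0.3,0,1],[0,0,0.8,0,1],[0,0,0.9,0,1],[0,0,0.9,0,1]]
  ]
}}

```text
time_s: 8.32
tool_pos: [0.5334, -0.3116, 0.1535]
tool_rot: [-179.9, -0.0, 8.1]
wrist_force: [0.3, 0.4, -1.9]
grip_width: 0.376
finger_force: 30.0
```

```bash
python3 - <<'E'
from h import *
go(.529,-.314,.027,7.5); print(ctrl.state()['finger_force'])
p,d=ctrl.read_camera("top"); cv2.imwrite("pics/t2c.png",cv2.resize(p[120:250,320:480],None,fx=4,fy=4,interpolation=cv2.INTER_CUBIC))
E
```

```text
pose 8.3167 [ 0.5334 -0.3116  0.1535] [-1.7995e+02 -5.0000e-02  8.1200e+00] q [ 35.  28. -14. 101.   8.  52. -64.]
tool units: [-0.19  0.07] dz 5.06 spin 0.1
29.997792318463326
```

Emit:
{"name": "servo_tool", "arguments": {
  "targets": [
    [[0,0,0.8,0,1],[0,0,0.8,0,1],[0,0,0.8,0,1],[0,0,0.7,0,1],[0,0,0.6,0,1],[0,0,0.4,0,1],[0,0,0.3,0,1],[0,0,0.2,0,1],[0,0,0.2,0,1],[0,0,0.1,0,1],[0,0,0,0,1],[0,0,0,0,1]]
  ]
}}

```text
time_s: 9.37
tool_pos: [0.5332, -0.3135, 0.0326]
tool_rot: [180.0, -0.0, 8.0]
wrist_force: [0.2, 0.1, 0.1]
grip_width: 0.38
finger_force: 30.0
```

Emit:
{"name": "servo_tool", "arguments": {
  "targets": [
    [[0,0,0.1,0,1],[0,0,0.05,0,1],[0,0,0.05,0,1],[0,0,0,0,1],[0,0,0,0,1]]
  ]
}}

```text
time_s: 9.78
tool_pos: [0.5328, -0.3134, 0.0271]
tool_rot: [-180.0, 0.0, 8.0]
wrist_force: [-0.1, -0.1, -1.0]
grip_width: 0.373
finger_force: 30.0
```

Close to the floor; release to about 60 mm.

Emit:
{"name": "servo_tool", "arguments": {
  "targets": [
    [[0,0,0,0,0.1],[0,0,0,0,-0.1],[0,0,0,0,-0.3],[0,0,0,0,-0.4],[0,0,0,0,-0.4],[0,0,0,0,-0.4],[0,0,0,0,-0.4]]
  ]
}}

```text
time_s: 10.37
tool_pos: [0.5329, -0.3133, 0.0272]
tool_rot: [180.0, -0.0, 8.0]
wrist_force: [0.3, -0.1, 0.2]
grip_width: 0.698
finger_force: 0.0
```

Emit:
{"name": "servo_tool", "arguments": {
  "targets": [
    [[0,0,-0.3,0,-0.4],[0,0,-0.6,0,-0.4],[0,0,-0.8,0,-0.4],[0,0,-1,0,-0.4],[0,0,-1,0,-0.4],[0,0,-1,0,-0.4],[0,0,-1,0,-0.4],[0,0,-1,0,-0.4],[0,0,-0.6,0,-0.4],[0,0,0,0,-0.4]]
  ]
}}

```text
time_s: 11.2
tool_pos: [0.5349, -0.3142, 0.2143]
tool_rot: [179.8, -0.3, 8.0]
wrist_force: [0.8, 0.0, -0.1]
grip_width: 0.699
finger_force: 0.0
```

```bash
python3 - <<'E'
from h import *
go(.49,-.11,.15,13)
p,d=ctrl.read_camera("top"); q,e=ctrl.read_camera("scene"); np.save("top3.npy",d); np.save("scene3.npy",e)
cv2.imwrite("pics/t3.png",p); cv2.imwrite("pics/s3.png",q)
a=cv2.resize(p[140:250,205:445],(780,358),interpolation=cv2.INTER_CUBIC)
b=cv2.resize(q[130:310,190:450],(340,235))
cv2.imwrite("pics/m3.png",np.vstack([a,np.hstack([b,np.zeros((235,440,3),np.uint8)])]))
E
```

```text
pose 11.2 [ 0.5349 -0.3142  0.2143] [179.76  -0.33   8.03] q [ 36.  24. -15.  98.   7.  58. -63.]
tool units: [-0.64 -8.34] dz 2.57 spin -0.83
```

View pics/m3.png

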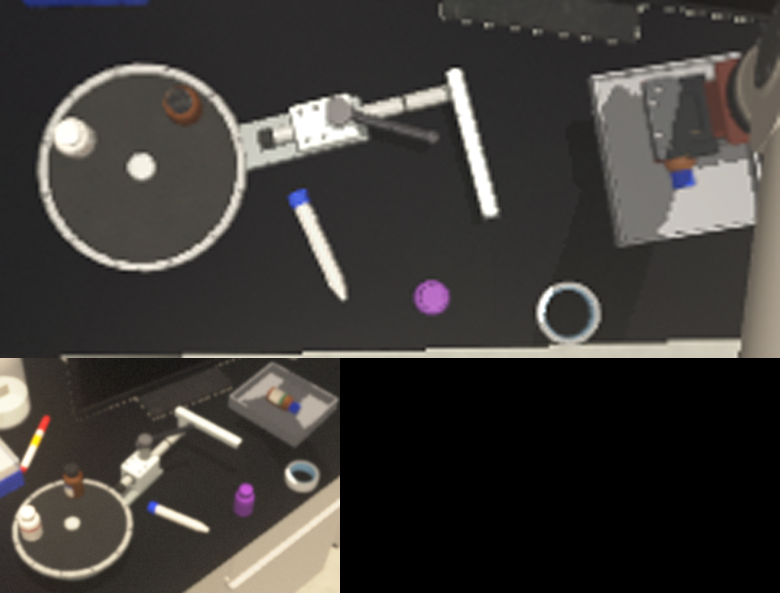

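```bash
python3 - <<'E'
from h import *
for n in("top","scene"):
    K,D,R,t=cal(n); print(n,"cam",(-R.T@t).round(2))
p=cv2.imread("pics/t3.png"); v=cv2.cvtColor(p,cv2.COLOR_BGR2HSV)[...,2]
m=np.zeros_like(v); m[155:231,210:281]=cv2.inRange(v,110,255)[155:231,210:281]
c=max(cv2.findContours(m,cv2.RETR_EXTERNAL,cv2.CHAIN_APPROX_NONE)[0],key=cv2.contourArea)
w=plane("top",c.reshape(-1,2),.055)[:,:2]; print("disc",cv2.fitEllipse((w*1000).astype(np.float32)))
# bar rows: weighted centroid over cols
uv=[]
for r in range(166,203):
    c0=int(345+(r-162)*.25); s=v[r,c0-5:c0+7].astype(float)-60; s[s<0]=0; uv.append([(s*np.arange(c0-5,c0+7)).sum()/s.sum(),r])
w=plane("top",uv,.078)[:,:2]; l=cv2.fitLine((w*1000).astype(np.float32),cv2.DIST_HUBER,0,.01,.01).ravel(); print("bar line",l, np.degrees(np.arctan2(l[1],l[0])))
# scene bar
q=cv2.imread("pics/s3.png"); v2=cv2.cvtColor(q,cv2.COLOR_BGR2HSV)[...,2]
W=cloud("scene",np.load("scene3.npy")); 
mm=(v2>140)&(W[...,2]>.06)&(W[...,2]<.1)&(W[...,1]<-.06)&(W[...,1]>-.15)&(W[...,0]>.44)&(W[...,0]<.63)
r=cv2.minAreaRect((W[mm][:,:2]*1000).astype(np.float32)); print("scene bar",mm.sum(),r,np.median(W[mm],0).round(4))
Wt=cloud("top",np.load("top3.npy")); mt=(v>140)&(Wt[...,2]>.06)&(Wt[...,2]<.1)&(Wt[...,1]<-.06)&(Wt[...,1]>-.15)&(Wt[...,0]>.44)&(Wt[...,0]<.63)
print("top bar depth",mt.sum(),np.median(Wt[mt],0).round(4))
E
```

```text
top cam [0.38 0.02 1.52]
scene cam [-0.07  0.51  0.94]
disc ((522.13525390625, 208.3348846435547), (196.25772094726562, 199.56459045410156), 5.985020160675049)
bar line [ 9.7470653e-01  2.2348869e-01  5.2586206e+02 -1.0784648e+02] 12.914022
scene bar 421 ((532.9993286132812, -103.44438171386719), (146.6884002685547, 19.676292419433594), 13.660235404968262) [ 0.532  -0.1005  0.0791]
top bar depth 210 [ 0.533  -0.1056  0.0799]
```

Emit:
{"name": "servo_tool", "arguments": {
  "targets": [
    [[0,0,0,-0.8,-0.4],[0,-0.6,0,0,-0.4],[0,-1,0,0,-0.4],[0,-1,0,0,-0.4],[0,-1,0,0,-0.4],[0,-1,0,0,-0.4],[0,-1,0,0,-0.4],[0,-1,0,0,-0.4],[0,-0.9,0,0,-0.4],[0,-0.6,0,0,-0.4],[0,0,0,0,-0.4]]
  ]
}}

```text
time_s: 12.22
tool_pos: [0.4861, -0.1113, 0.2086]
tool_rot: [-179.9, 0.1, 13.0]
wrist_force: [0.9, -0.2, 0.2]
grip_width: 0.702
finger_force: 0.0
```

```bash
python3 - <<'E'
from h import *
go(.4893,-.1167,.07,13)
E
```

```text
pose 12.2167 [ 0.4861 -0.1113  0.2086] [-1.7988e+02  1.2000e-01  1.3050e+01] q [ 25.  14. -22. 113.   6.  54. -77.]
tool units: [0.07 0.24] dz 5.54 spin 0.01
```

Emit:
{"name": "servo_tool", "arguments": {
  "targets": [
    [[0,0.1,0.6,0,-0.4],[0,0.1,0.8,0,-0.4],[0,0,0.8,0,-0.4],[0,0,0.8,0,-0.4],[0,0,0.6,0,-0.4],[0,0,0.5,0,-0.4],[0,0,0.4,0,-0.4],[0,0,0.4,0,-0.4],[0,0,0.4,0,-0.4],[0,0,0.2,0,-0.4],[0,0,0,0,-0.4],[0,0,0,0,-0.4]]
  ]
}}

```text
time_s: 13.22
tool_pos: [0.4891, -0.1208, 0.0721]
tool_rot: [-180.0, 0.0, 12.8]
wrist_force: [0.5, 0.4, 0.6]
grip_width: 0.704
finger_force: 0.0
```

```bash
python3 - <<'E'
from h import *
go(.4893,-.1167,.07,13); print(ctrl.state()['wrist_force'])
E
```

```text
pose 13.2167 [ 0.4891 -0.1208  0.0721] [-1.800e+02  1.000e-02  1.282e+01] q [ 22.  26. -18. 119.  13.  37. -83.]
tool units: [ 0.05 -0.16] dz 0.08 spin -0.03
[0.47331435 0.40871125 0.56964086]
```

Emit:
{"name": "servo_tool", "arguments": {
  "targets": [
    [[0,-0.1,0.05,0,0.2],[0,-0.05,0,0,0.4],[0,0,0,0,0.55],[0,0,0,0,0.55],[0,0,0,0,0.55],[0,0,0,0,0.55],[0,0,0,0,0.55],[0,0,0,0,0.55],[0,0,0,0,0.55]]
  ]
}}

```text
time_s: 13.97
tool_pos: [0.4882, -0.1171, 0.0709]
tool_rot: [-180.0, 0.0, 12.8]
wrist_force: [0.0, 0.4, -0.3]
grip_width: 0.226
finger_force: 0.0
```

Emit:
{"name": "servo_tool", "arguments": {
  "targets": [
    [[0,0,0,0,0.55],[0,0,0,0,0.55],[0,0,0,0,0.55]]
  ]
}}

```text
time_s: 14.22
tool_pos: [0.4881, -0.1171, 0.0709]
tool_rot: [-180.0, 0.0, 12.8]
wrist_force: [-0.3, -0.6, -0.2]
grip_width: 0.221
finger_force: 0.0
```

Emit:
{"name": "servo_tool", "arguments": {
  "targets": [
    [[0,-0.1,0,0,0.55],[0,-0.2,0,0,0.55],[0,-0.3,0,0,0.55],[0,-0.3,0,0,0.55],[0,-0.3,0,0,0.55],[0,-0.3,0,0,0.55],[0,-0.3,0,0,0.55],[0,-0.2,0,0,0.55],[0,-0.1,0,0,0.55],[0,0,0,0,0.55],[0,0,0,0,0.55],[0,0,0,0,0.55]]
  ]
}}

```text
time_s: 15.22
tool_pos: [0.4765, -0.0662, 0.0709]
tool_rot: [180.0, 0.0, 12.8]
wrist_force: [1.4, -4.0, -0.6]
grip_width: 0.224
finger_force: 1.8
```

```bash
python3 - <<'E'
from h import *
s=ctrl.state(); print(s['tool_pos'],s['tool_rot'],s['wrist_force'],s['finger_force'],s['grip_width'])
a=np.deg2rad(13); d=s['tool_pos'][:2]-[.5917,-.0935]; print("carousel x,y rel H0",np.cos(a)*d[0]+np.sin(a)*d[1],-np.sin(a)*d[0]+np.cos(a)*d[1])
p,_=ctrl.read_camera("top"); q,_=ctrl.read_camera("scene"); cv2.imwrite("pics/t4.png",p); cv2.imwrite("pics/s4.png",q)
A=cv2.resize(p[145:215,285:365],(480,420),interpolation=cv2.INTER_CUBIC); B=cv2.resize(q[165:245,265:325],(315,420),interpolation=cv2.INTER_CUBIC)
cv2.imwrite("pics/m4.png",np.hstack([A,B]))
E
```

```text
[ 0.47654727 -0.06623086  0.07091429] [1.79991522e+02 2.05496712e-03 1.28041949e+01] [ 1.42192189 -3.98508529 -0.6218179 ] 1.7949607595801353 0.22364488883887015
carousel x,y rel H0 -0.10606714582516379 0.05247396376997135
```

View pics/m4.png

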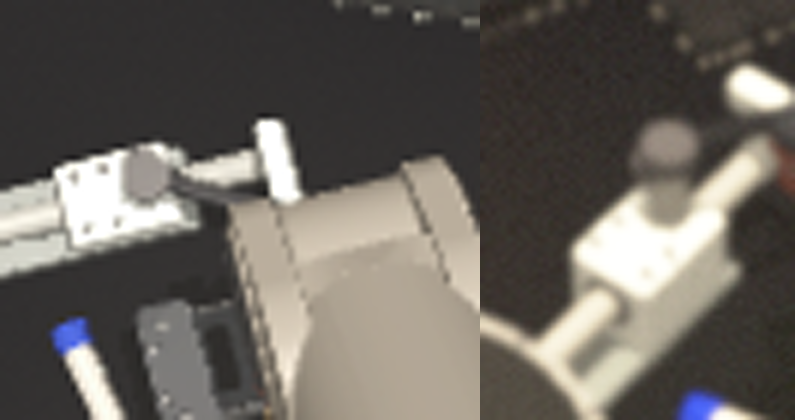

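```bash
python3 - <<'E'
from h import *
a=np.deg2rad(13); ny=np.array([-np.sin(a),np.cos(a)])
out=[]
for f,c0 in(("t3",347),("t4",332)):
    v=cv2.cvtColor(cv2.imread(f"pics/{f}.png"),cv2.COLOR_BGR2HSV)[...,2].astype(float); uv=[]
    for r in range(169,174) if f=="t4" else range(167,177):
        c=c0; s=np.clip(v[r,c-9:c+10]-70,0,None); uv.append([(s*np.arange(c-9,c+10)).sum()/s.sum(),r])
    if 1: print(f,v[171,c0-9:c0+10].astype(int))
    w=plane("top",uv,.078)[:,:2]; out.append((w@ny).mean()); print(f,out[-1],w.mean(0))
print("travel",out[1]-out[0])
E
```

```text
t3 [192 157 121 102  70  56 121 255 255 255 255 145  49  46  46  44  46  44
  45]
t3 -0.21980578979950952 [ 0.57194404 -0.0935439 ]
t4 [206 214 222 227 171 145 255 255 255 255 161  56  52  52  51  52  52  52
  52]
t4 -0.17037712830745005 [ 0.57471624 -0.04217505]
travel 0.04942866149205946
```

Emit:
{"name": "servo_tool", "arguments": {
  "targets": [
    [[0.2,0,0,0,0.55],[0.3,0,0,0,0.55],[0.3,0,0,0,0.55],[0.3,0,0,0,0.55],[0.3,0,0,0,0.55],[0.3,0,0,0,0.55],[0.3,0,0,0,0.55],[0,0,0,0,0.55],[0,0,0,0,0.55]]
  ]
}}

```text
time_s: 16.07
tool_pos: [0.5258, -0.0551, 0.0706]
tool_rot: [180.0, -0.0, 12.8]
wrist_force: [1.9, -3.3, -3.2]
grip_width: 0.225
finger_force: 2.2
```

```bash
cat > c.py <<'E'
from h import *
s=ctrl.state(); print(s['time_s'],s['tool_pos'],s['tool_rot'],s['wrist_force'],s['finger_force'],s['grip_width'])
a=np.deg2rad(13); d=s['tool_pos'][:2]-[.5917,-.0935]; print("carousel x,y rel H0",np.cos(a)*d[0]+np.sin(a)*d[1],-np.sin(a)*d[0]+np.cos(a)*d[1])
E
python3 c.py
```

```text
16.0667 [ 0.52580407 -0.05511727  0.07060196] [ 1.79993864e+02 -6.82787937e-03  1.28040708e+01] [ 1.86171875 -3.25076386 -3.19885805] 2.1951359510421753 0.22516516186154056
carousel x,y rel H0 -0.0555727883827984 0.05222234604868365
```

Emit:
{"name": "servo_tool", "arguments": {
  "targets": [
    [[0.2,0,0,0,0.55],[0.2,0,0,0,0.55],[0.2,0,0,0,0.55],[0.2,0,0,0,0.55],[0.2,0,0,0,0.55],[0.2,0,0,0,0.55],[0.2,0,0,0,0.55],[0,0,0,0,0.55],[0,0,0,0,0.55]]
  ]
}}

```text
time_s: 16.82
tool_pos: [0.5592, -0.0474, 0.0706]
tool_rot: [180.0, 0.0, 12.8]
wrist_force: [0.2, -4.0, -2.7]
grip_width: 0.224
finger_force: 2.2
```

```bash
python3 c.py
```

```text
16.8167 [ 0.55919621 -0.04738969  0.07058876] [1.79994195e+02 4.89262133e-02 1.28083914e+01] [ 0.18400781 -4.04131848 -2.72049981] 2.2160334623185918 0.22429088938418235
carousel x,y rel H0 -0.021298153107637254 0.05224026856212507
```

Emit:
{"name": "servo_tool", "arguments": {
  "targets": [
    [[0.1,0,0,0,0.55],[0.06,0,0,0,0.55],[0,0,0,0,0.55],[0,0,0,0,0.55],[0,0,0,0,0.55]]
  ]
}}

```text
time_s: 17.23
tool_pos: [0.5616, -0.0468, 0.0705]
tool_rot: [180.0, 0.2, 12.8]
wrist_force: [-4.9, -5.0, 0.3]
grip_width: 0.226
finger_force: 5.1
```

```bash
python3 c.py; python3 - <<'E'
from h import *
p,_=ctrl.read_camera("top"); q,_=ctrl.read_camera("scene"); cv2.imwrite("pics/t5.png",p); cv2.imwrite("pics/s5.png",q)
A=cv2.resize(p[140:230,210:370],(533,300),interpolation=cv2.INTER_CUBIC); B=cv2.resize(q[135:305,190:450],(459,300),interpolation=cv2.INTER_CUBIC);C=cv2.resize(q[160:245,265:350],(300,300),interpolation=cv2.INTER_CUBIC)
cv2.imwrite("pics/m5.png",np.vstack([np.hstack([A,np.zeros((300,226,3),np.uint8)]),np.hstack([B,C])]))
E
```

```text
17.2333 [ 0.56155242 -0.04684277  0.07052883] [179.98925926   0.20814392  12.81007163] [-4.9250583  -5.0299127   0.26954415] 5.089970837252622 0.22600496151762747
carousel x,y rel H0 -0.018879301622530313 0.05224314071396673
```

View pics/m5.png

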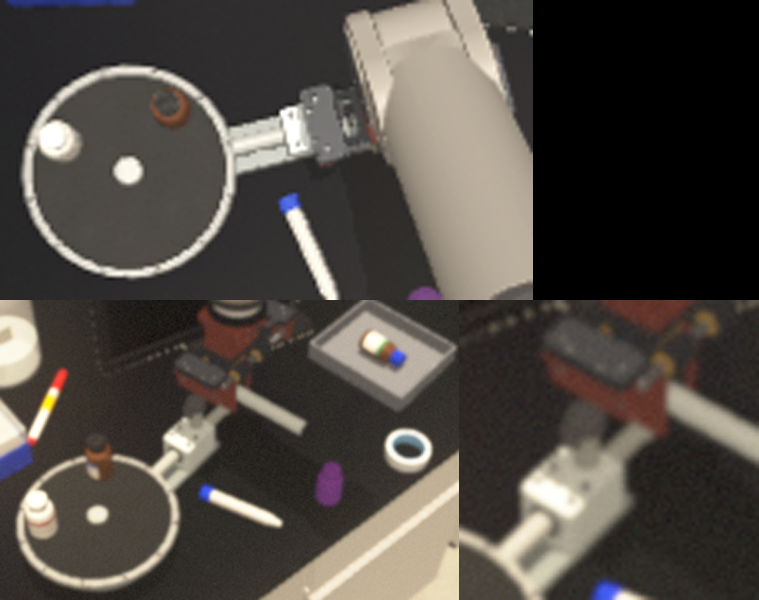

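```bash
python3 -c "
from h import *
print(ctrl.finish_job())"
```

```text
the job is handed in; nothing more can be done
None
```

The job is handed in (verdict not shown): the fallen bottle is in the tray and both other bottles stand. The leg is held about 49–50 mm in by camera and spring force; the lever is shut, judged by its end-stop force because the gripper hid it from the cameras.

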